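Stop down the iris to its index, then open the shutter

TASK

Set up the beam on the small optical rail by pushing only, with nothing gripped or lifted: with the shutter still shut, gently push the iris lever round its scale until the lever stands in line with the brass index rider. Then push the shutter's lever over to the other side, as far as its stop, so that the black blade swings clear of the lamp. Leave the rider and everything standing round the rail where they are.

Things in the scene. Friction and masses are not known exactly. Their poses are not given: they have to be found in the camera images.
- rail: the fixed optical rail, a bare aluminium bar 340x40x16 mm screwed to the bench; origin: centre of its underside; its x axis runs along the beam towards the lamp (away from the robot), y to the left, z up. All positions below called 'on the rail' are in this frame, mm. The beam runs along x at height 125. On it from near to far: photodiode head (x -142, top 147), lens mount (x -82, top 147), iris (x -20), shutter (x 62), lamp with cooling fins (x 90 to 160, 68 across, top 159)
- iris (a joint): angle of the iris setting ring about the beam axis through [-20, 0, 125] on the rail; 0 = wide open, lever leaning 0.6 rad from straight up to the right (-y); 1.4 = nearly closed, lever leaning 0.8 rad to the left (+y). It grows as the lever goes over the top from right to left. The ring stays where it is left (friction about 0.12 N m, some 1 to 2 N at the ball)
- iris_lever: the iris lever with its ball, a steel rod 5 mm thick standing out radially from the setting ring to a black ball of 12 mm diameter centred 108 mm from the beam axis, both smooth and slippery (friction about 0.25); the lever moves in the plane x = -31.5 on the rail; origin on the beam axis at x = -20. At an iris value q the ball centre is at y = 108 sin(q - 0.6), z = 125 + 108 cos(q - 0.6)
- iris_ball (a point): centre of the iris lever's black ball
- iris_pointer (a point): point on the middle line of the iris lever, 66 mm from the beam axis, where the lever passes over the rim of the scale
- rider (a joint): angle of the brass index rider, on the same scale as joint iris: the lever is in line with the rider when the two values are equal. It is clamped and must not be moved
- rider_index (a point): the index point of the brass rider, 66 mm from the beam axis, in the plane of the lever; the rider is a small brass clamp (11 mm wide, reaching from 53 to 74 mm from the beam axis) on the rim of the iris's bare-metal scale (radius 66, with engraved black marks), with a short tongue towards the centre; it lies just behind the lever, which passes in front of it without touching; fingertips that reach up to 18 mm below the ball centre pass clear above the rider
- shutter (a joint): angle of the shutter blade about an axis along the rail's x through [62, 0, 170]; 0 = shut, blade hanging in front of the lamp's port, lever leaning 0.6 rad from straight up to the left (+y); 1.2 = at the open stop, lever leaning 0.6 rad to the right (-y), blade swung out to the left. Stays where it is left (friction about 0.08 N m)
- shutter_lever: the shutter's lever, a steel rod 5 mm thick from the pivot to a black ball of 12 mm diameter centred 60 mm from the pivot, smooth like the other, moving in the plane x = 48 on the rail; origin at the pivot, at x = 62. At a shutter value q the ball centre is at y = 60 sin(0.6 - q), z = 170 + 60 cos(0.6 - q)
- shutter_ball (a point): centre of the shutter lever's black ball
- screwdriver: screwdriver with an orange handle, 172 mm long, loose, lying to the right of the rail; to be left alone
- filter: colour filter in a flat black square holder, 60x60x7 mm, loose, lying to the left of the rail; to be left alone
- beaker: clear beaker, 56 mm across, 70 mm high, loose, standing right of the lamp; to be left alone
- vial: clear vial with a black cap, 37 mm across, 70 mm high, loose, standing left of the lamp; to be left alone
- bottle: brown bottle with a black cap, 52 mm across, 98 mm high, loose, standing at the left edge of the bench; to be left alone
- pen: blue pen, 145 mm long, lying on the bench, loose, beside the writing pad; to be left alone

How it is judged:
By the outcome, as a careful person would: the job done as asked, in the order asked, and still so for the second after the job is handed in, with the robot touching nothing.
It also fails if it takes over 61 s, if anything falls off the work surface, if the arm or the gripper's body presses on something with over 40 N, if the wrist force passes 120 N, or if a joint passes its speed limit or range.

ROBOT

A 7-joint arm with a two-finger parallel gripper is mounted at the origin on a cart in front of the work surface, level with it; the furniture and walls round the work are solid. World frame = base frame: x ahead of the robot, y to its left, z up, the work surface at z = 0. Lengths are in m, angles in rad, forces in N, time in s.
With the tool pointing down it reaches from about 0.4 to 0.75 m from the base axis. Payload 19.5 kg.
Tool frame: the origin (TCP) lies midway between the tips of the shut fingers; the grasp point (between the pads) lies 19 mm behind it; z points along the fingers, y is the direction in which the jaws open and shut (so a half turn about z gives the same grasp; the last joint's range is limited). The gripper opens to 85 mm and grips with 20 to 120 N. Pads are 22 mm wide; open, the fingers measure 114 mm over their backs; the gripper's body (76 mm by 85 mm) begins 54 mm behind the grasp point. The pads swing forward as they close: fully open they stand 13 mm farther back than shut.
Start: joints at [-1.206, 0.707, -0.028, 1.485, 0.022, 0.951, -0.075], TCP at [0.227, 0.528, 0.231] pointing down, gripper open.
Joint ranges: [-2.71, 2.71], [-0.32, 2.16], [-1.57, 1.52], [0, 2.45], [-1.46, 4.6], [0, 2.02], [-2.83, 2.83]. Speed limits (rad/s): [1.89, 1.89, 2.57, 2.57, 3.01, 3.01, 3.01].

INTERFACE

Orientations are given as a unit quaternion [x, y, z, w].
In Python, from workcell import bot, read_camera, job, nets gives the robot as it stands. The module is installed in compiled form; this text tells all that it offers.
- The arm moves only by the tool drive_tool, never from a script. Its argument "commands" is a list of rows, each an object with "claw": the opening, from 0 (shut) to 1 (fully open); "delta_pos": the shift along the tool's x, y, z in cm, a list of three; "turn": the turn, a rotation vector about the tool's x, y, z in rad, a list of three. In form: [{"claw": claw, "delta_pos": [tx, ty, tz], "turn": [rx, ry, rz]}, ...]. A call has 1 to 12 rows; each row is the pose to reach, as a shift and turn from the pose commanded when the call began, along the tool's axes at that moment; what a row does not reach only later rows make up. A row lasts 1/8 s, in which the tool goes at most 62.5 mm and 10.7 degrees, less where a joint would pass 70% of its speed; a pose out of reach is approached as far as the arm can. A call with a gripper value outside its range is refused whole. The fingers move at their own pace and stop on an object; the grip force is fixed at half the most. Time passes only in rows, so rows that repeat a pose let the fingers close. It gives the time, the measured TCP pose, the force and the opening at its end, in the units of the state.
- bot.get_state(): the state, without advancing time (a new reading comes with each control period).
- read_camera(name): name is "scene" or "top" or "wrist"; returns a dict with "color" (480x640x3 uint8, red, green, blue), "vfov" (degrees; the focal length in pixels is half the picture's height over the tangent of half this angle, whatever the lens; pixels are square), "cx", "cy" (the principal point, pixels), "world_from_camera" (4x4, takes a point from camera to world coordinates); the wrist camera has in their place "mount" (4x4, takes a point from camera to tool coordinates, whose origin is the TCP and whose axes are the flange's). Camera axes: x right, y up, looking along -z (the intrinsics and any distortion apply to the point x, -y, -z); pixel columns grow to the right and rows downward; lengths in m; the calibration is good to about 2 mm. A picture is of the moment at which its call begins: read the wrist's pose just before it. There is no depth.
- job.close_job(): hands the job in, once; it reports no verdict.
Trained networks look in a picture, given as the dict that the camera call returned (one of the last four; its "shot" number tells which), for a name from the list of things; names that differ only in an ending like _2 or _b are one class to them, and where a whole thing is asked for, a point or a joint stands for the part that bears it (a point fixed in the world has none). Each returns a list of dicts, best first, with "confidence" (0 to 1); they miss things now and then, are a little off and sometimes report something else, mostly with a low value. They report only what shows in the picture. A call takes as long as a camera call.
- nets.cut_out(picture, query): "pixels" (480x640 bool, what is visible of it) and "box" ([centre column, centre row, width, height] in pixels, round what is visible of it).
The state is a dict: "time_s": time; "joints": joint angles; "joint_velocities": joint speeds; "tau": joint torques, N m; "tcp_pos": TCP position; "tool_rot": TCP orientation; "force": force on the tool from outside, world axes, zero at the start; "torque": the same for the moment, N m; "opening": finger opening in m.
Only numpy, scipy, OpenCV 4.12 (cv2) and the standard library are available. Lean on these libraries where they do the work, as an engineer would, in place of code of your own. Each camera call takes 0.05 s, during which the arm holds its last target. There are 200 camera calls.

## Working session

There is one attempt and no reset: what is moved stays moved. The work goes in short steps, Python scripts to look and compute and a tool call to move; the robot and the scene stay as the last step left them, time stands still between calls to the robot, and variables do not carry over. Pictures are saved under pics/ and viewed, about 8 in all and at most 12, crops included, and the job is handed in when it is done.

Besides the shell and the picture viewer there is one more tool, called after "Call:" as name(argument=value, ...) on one line, values as JSON. drive_tool: Moves the arm, as the interface text tells. Its arguments: {"type":"object","properties":{"commands":{"type":"array"}},"required":["commands"]}

```bash
mkdir -p pics
cat > h.py <<'E'
import numpy as np, cv2
from workcell import bot, read_camera, job, nets
def K(p):
    f=240/np.tan(np.radians(p["vfov"])/2); return f,p["cx"],p["cy"]
def proj(p,X,T=None):
    T=p["world_from_camera"] if T is None else T
    X=np.atleast_2d(X); c=(X-T[:3,3])@T[:3,:3]
    f,cx,cy=K(p); return np.c_[cx+f*c[:,0]/-c[:,2], cy-f*c[:,1]/-c[:,2]]
def save(p,n): cv2.imwrite(f"pics/{n}.png",cv2.cvtColor(p["color"],cv2.COLOR_RGB2BGR))
E
python3 - <<'E'
from h import *
s=bot.get_state(); print({k:np.round(v,3) for k,v in s.items()})
for n in("scene","top"):
    p=read_camera(n); save(p,n+"0"); print(n,{k:(v if k!="world_from_camera" else np.round(v,3).tolist()) for k,v in p.items() if k!="color"})
    for q in("rail","iris_lever","iris_ball","rider","rider_index","shutter_ball","shutter_lever","beaker","vial","bottle"):
        r=nets.cut_out(p,q)
        print(q,[(round(d["confidence"],2),np.round(d["box"],1).tolist()) for d in r[:2]])
E
```

```text
{'time_s': np.float64(0.0), 'joints': array([-1.206,  0.707, -0.028,  1.485,  0.022,  0.951, -0.075]), 'joint_velocities': array([-0.001,  0.001, -0.001, -0.002, -0.   , -0.   ,  0.002]), 'tau': array([-0.0000e+00, -8.8321e+01,  1.2350e+00, -2.3616e+01,  1.7000e-02,
        7.0000e-03,  0.0000e+00]), 'tcp_pos': array([0.227, 0.528, 0.231]), 'tool_rot': array([ 0.202,  0.979, -0.001, -0.   ]), 'force': array([ 0.6  , -0.204, -0.386]), 'torque': array([-0.012,  0.019,  0.026]), 'opening': np.float64(0.086)}
scene {'vfov': 44.701795533835345, 'cx': 317.0830065862331, 'cy': 240.61785862428863, 'world_from_camera': [[0.87, 0.219, -0.443, 0.021], [-0.494, 0.358, -0.792, -0.929], [-0.015, 0.907, 0.42, 0.659], [0.0, 0.0, 0.0, 1.0]], 'shot': 1}
rail [(0.68, [300.2, 262.9, 148.1, 130.0]), (0.41, [294.0, 231.3, 12.3, 26.4])]
iris_lever []
iris_ball []
rider [(0.61, [288.7, 223.1, 6.6, 5.8])]
rider_index [(0.46, [289.9, 224.5, 11.9, 5.4])]
shutter_ball [(0.58, [319.3, 210.0, 5.4, 30.2])]
shutter_lever []
beaker [(0.69, [365.6, 299.9, 28.2, 42.2])]
vial [(0.64, [340.0, 267.1, 9.3, 27.9])]
bottle [(0.78, [306.2, 237.0, 21.4, 45.6])]
top {'vfov': 52.19632813025473, 'cx': 324.6406830643991, 'cy': 241.70431313620844, 'world_from_camera': [[-0.0, 0.996, -0.089, 0.435], [-0.999, 0.003, 0.032, 0.017], [0.032, 0.089, 0.995, 1.133], [0.0, 0.0, 0.0, 1.0]], 'shot': 2}
rail [(0.58, [297.0, 244.1, 62.3, 159.6]), (0.56, [265.1, 191.4, 17.9, 21.6])]
iris_lever [(0.46, [314.3, 260.2, 19.2, 8.2]), (0.37, [433.1, 304.1, 7.4, 62.8])]
iris_ball []
rider [(0.48, [290.1, 248.2, 10.5, 16.1])]
rider_index [(0.51, [291.1, 247.1, 5.5, 13.1])]
shutter_ball [(0.69, [295.8, 216.7, 23.3, 9.8]), (0.49, [282.9, 211.3, 5.7, 6.5])]
shutter_lever [(0.54, [288.7, 214.6, 20.2, 7.7])]
beaker [(0.58, [343.4, 206.1, 24.4, 27.6])]
vial [(0.5, [266.2, 190.6, 15.1, 20.5])]
bottle [(0.64, [203.2, 191.8, 30.6, 28.7])]
```

Run:
```python
import cv2,numpy as np
a=cv2.imread("pics/scene0.png")[150:350,200:460]; b=cv2.imread("pics/top0.png")[150:350,190:450]
v=[cv2.resize(x,None,fx=3,fy=3,interpolation=cv2.INTER_CUBIC) for x in(a,b)]
cv2.imwrite("pics/a.png",v[0]);cv2.imwrite("pics/b.png",v[1])
```

```text
(no output)
```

View pics/a.png

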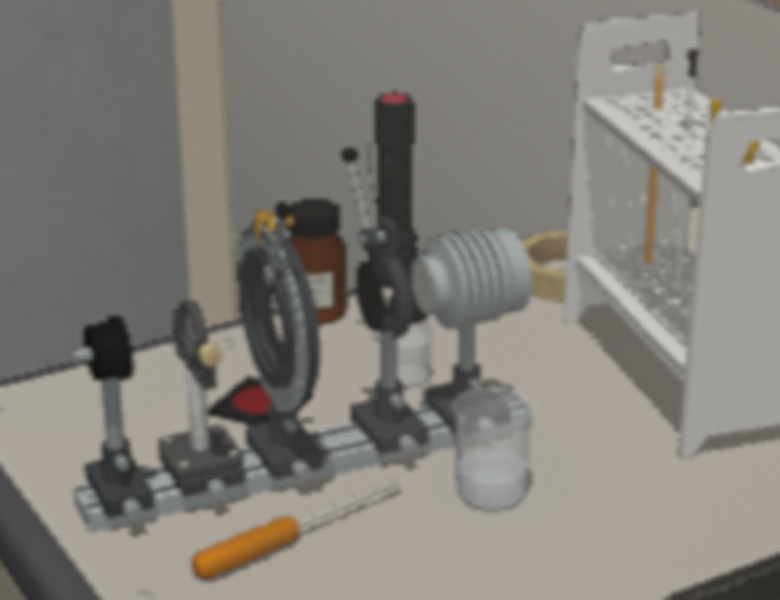

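View pics/b.png

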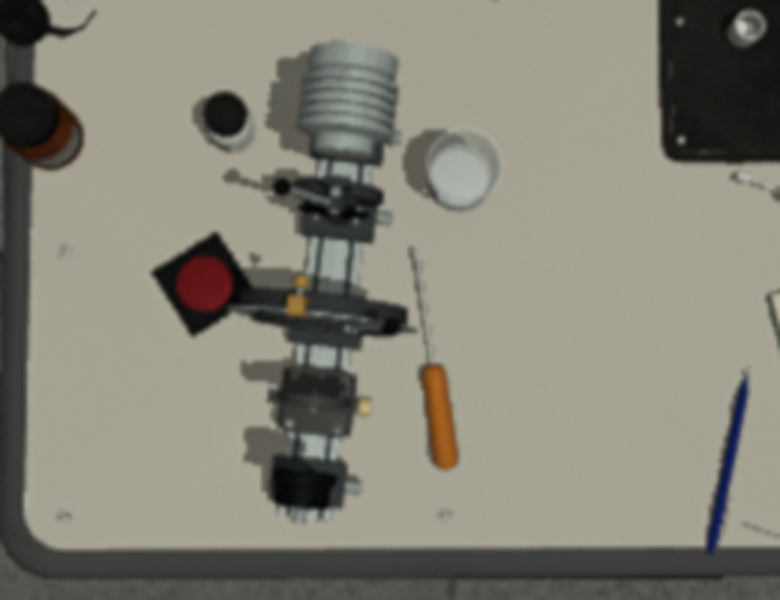

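The scene view shows, in crop pixels, the shutter ball at (349,154), the brass rider at (265,222) and the iris ball likely at (283,210). In the top view the shutter ball is at (282,186), the rider at (297,303) and the iris ball at (392,325). Next I fit the rail pose to these points.

```bash
cat >> h.py <<'E'
def w(P,R):
    x,y,a=P[:3]; R=np.atleast_2d(R)/1000; c,s=np.cos(a),np.sin(a)
    return np.c_[x+c*R[:,0]-s*R[:,1], y+s*R[:,0]+c*R[:,1], R[:,2]]
def lev(q,r,x=-31.5): return [x,r*np.sin(q-.6),125+r*np.cos(q-.6)]
E
python3 - <<'E'
from h import *
from scipy.optimize import least_squares
S=read_camera("scene");T=read_camera("top")
sc=lambda u,v:np.array([200+u/3,150+v/3]); tp=lambda u,v:np.array([190+u/3,150+v/3])
def obs(P,qi,qr):
    return [(S,[-170,-20,0],sc(90,527)),(S,[-170,20,16],sc(77,488)),(S,[48,33.9,219.5],sc(349,154)),(T,[48,33.9,219.5],tp(282,186)),
     (T,[160,0,159],tp(352,42)),(T,[125,34,125],tp(302,90)),(T,[125,-34,125],tp(397,90)),(S,lev(qr,70,-24),sc(265,218)),(T,lev(qr,70,-24),tp(297,303)),
     (T,lev(qi,108),tp(392,325)),(S,lev(qi,108),sc(283,210))]
def res(v,m=None):
    o=obs(v[:3],v[3],v[4]); return np.array([proj(c,w(v[:3],r))[0]-z for c,r,z in o])
for n,idx in(("all",range(11)),("noS",range(10))):
    f=least_squares(lambda v:res(v)[list(idx)].ravel(),[.5,.1,0,.2,.8],loss="soft_l1")
    print(n,np.round(f.x,4)); print(np.round(res(f.x),1).tolist())
v=f.x
for q in np.arange(0,1.5,.2): print(round(q,1),"ball S,T",np.round(proj(S,w(v[:3],lev(q,108))),1),np.round(proj(T,w(v[:3],lev(q,108))),1))
print(np.round(w(v[:3],[[-31.5,0,125],[48,0,170],lev(v[3],108),[48,33.9,219.5]]),4))
E
```

```text
all [ 0.5243  0.0364 -0.1105  0.1721  0.8248]
[[0.1, 2.9], [-1.4, -0.3], [0.1, 1.1], [-0.6, -1.6], [0.8, -1.6], [-0.6, 1.0], [0.1, 4.7], [-0.7, 0.3], [0.2, -0.5], [-0.2, -1.3], [0.1, 0.4]]
noS [ 0.5243  0.0366 -0.1118  0.1627  0.8211]
[[0.0, 2.8], [-1.4, -0.4], [0.1, 1.1], [-0.7, -1.7], [0.8, -1.6], [-0.6, 0.9], [0.1, 4.7], [-0.7, 0.3], [0.2, -0.5], [0.1, -1.3], [0.3, 0.7]]
0.0 ball S,T [[297.6 227.7]] [[328.7 258.2]]
0.2 ball S,T [[293.9 219.3]] [[318.8 256.8]]
0.4 ball S,T [[290.  212.6]] [[307.8 255.3]]
0.6 ball S,T [[286.1 207.9]] [[296.2 253.9]]
0.8 ball S,T [[282.4 205.3]] [[284.6 252.7]]
1.0 ball S,T [[279.1 204.9]] [[273.7 251.6]]
1.2 ball S,T [[276.2 206.5]] [[264.  250.9]]
1.4 ball S,T [[273.9 210.1]] [[256.1 250.4]]
[[ 0.493   0.0401  0.125 ]
 [ 0.572   0.0312  0.17  ]
 [ 0.4879 -0.0053  0.2228]
 [ 0.5758  0.0649  0.2195]]
```

Call:
drive_tool(commands=[{"claw": 0.4,"delta_pos": [0,0,-6],"turn": [0,0,0]},{"claw": 0.4,"delta_pos": [0,0,-12],"turn": [0,0,0]},{"claw": 0.4,"delta_pos": [-45,-38.6,-12],"turn": [0,0,-0.295]},{"claw": 0.4,"delta_pos": [-45,-38.6,-12],"turn": [0,0,-0.295]},{"claw": 0.4,"delta_pos": [-45,-38.6,-12],"turn": [0,0,-0.295]},{"claw": 0.4,"delta_pos": [-45,-38.6,-12],"turn": [0,0,-0.295]},{"claw": 0.4,"delta_pos": [-45,-38.6,-12],"turn": [0,0,-0.295]},{"claw": 0.4,"delta_pos": [-45,-38.6,-12],"turn": [0,0,-0.295]},{"claw": 0.4,"delta_pos": [-45,-38.6,-12],"turn": [0,0,-0.295]},{"claw": 0.4,"delta_pos": [-45,-38.6,-12],"turn": [0,0,-0.295]},{"claw": 0.4,"delta_pos": [-45,-38.6,-12],"turn": [0,0,-0.295]},{"claw": 0.4,"delta_pos": [-45,-38.6,-12],"turn": [0,0,-0.295]}])

```text
time_s: 2.7
tcp_pos: [0.4887, -0.0076, 0.3512]
tool_rot: [0.057, 0.998, -0.0, 0.0]
force: [-0.0, 1.4, 0.5]
opening: 0.0342
```

```bash
cat >> h.py <<'E'
from scipy.spatial.transform import Rotation as Ro
def wrist():
    s=bot.get_state(); p=read_camera("wrist")
    T=np.eye(4);T[:3,:3]=Ro.from_quat(s["tool_rot"]).as_matrix();T[:3,3]=s["tcp_pos"]
    p["world_from_camera"]=T@p["mount"]; return s,p
P0=[.5243,.0365,-.1112]
E
python3 - <<'E'
from h import *
s,p=wrist(); save(p,"w1"); print(s["tool_rot"],np.round(p["mount"],3).tolist(),K(p))
for q in("iris_ball","iris_lever","rider","rider_index","shutter_ball"):
    print(q,[(round(d["confidence"],2),np.round(d["box"],1).tolist()) for d in nets.cut_out(p,q)[:2]])
print(np.round(proj(p,w(P0,[lev(.165,108),lev(.165,66),lev(.823,66),[48,33.9,219.5]])),1).tolist())
E
```

```text
[ 5.74929463e-02  9.98345833e-01 -3.97393101e-04  3.37444954e-05] [[-0.001, 0.946, 0.325, 0.083], [1.0, 0.001, -0.001, -0.001], [-0.001, 0.325, -0.946, -0.144], [0.0, 0.0, 0.0, 1.0]] (np.float64(358.8138032321753), 315.68256516823885, 235.3673639018113)
iris_ball [(0.55, [391.4, 224.9, 19.9, 31.9]), (0.54, [335.0, 213.8, 47.3, 30.6])]
iris_lever [(0.54, [334.0, 212.5, 36.7, 27.6]), (0.48, [425.5, 195.8, 49.8, 59.4])]
rider [(0.81, [391.4, 225.6, 21.2, 32.1])]
rider_index [(0.56, [391.9, 227.3, 20.9, 35.0])]
shutter_ball [(0.6, [391.9, 299.2, 46.3, 31.6]), (0.26, [378.9, 288.1, 78.3, 55.1])]
[[319.3, 221.9], [338.7, 209.4], [387.1, 210.5], [410.3, 307.5]]
```

View pics/w1.png

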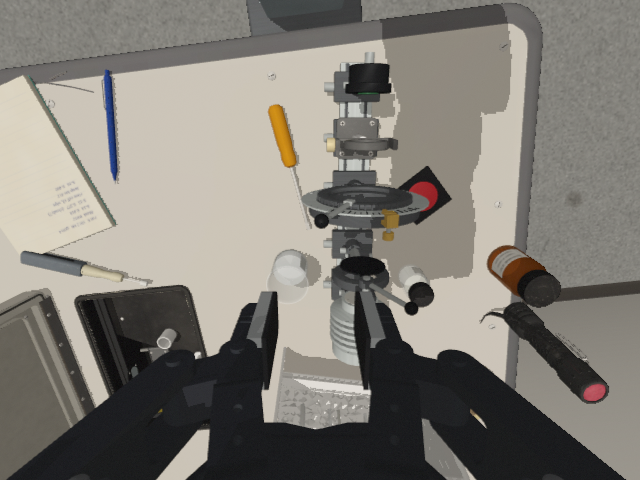

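The wrist view shows the iris ball at (321,221), the rider at (391,225) and the shutter ball at (411,308). That agrees with the fit to about 2 px. I descend with the jaws straddling the iris ball.

Call:
drive_tool(commands=[{"claw": 0.4,"delta_pos": [0,0.3,5],"turn": [0,0,0]},{"claw": 0.4,"delta_pos": [0,0.3,9],"turn": [0,0,0]},{"claw": 0.4,"delta_pos": [0,0.3,12],"turn": [0,0,0]},{"claw": 0.4,"delta_pos": [0,0.3,14.1],"turn": [0,0,0]},{"claw": 0.4,"delta_pos": [0,0.3,14.1],"turn": [0,0,0]},{"claw": 0.4,"delta_pos": [0,0.3,14.1],"turn": [0,0,0]}])

```text
time_s: 3.75
tcp_pos: [0.4886, -0.001, 0.2112]
tool_rot: [0.055, 0.998, 0.0, 0.001]
force: [0.6, -0.8, 0.4]
opening: 0.0342
```

Run:
```python
from h import *
s,p=wrist(); save(p,"w2"); print(s["tcp_pos"],s["force"])
for q in("iris_ball","rider","rider_index"):
    print(q,[(round(d["confidence"],2),np.round(d["box"],1).tolist()) for d in nets.cut_out(p,q)[:2]])
print(np.round(proj(p,w(P0,[lev(.165,108),lev(.165,66),lev(.823,66),[48,33.9,219.5]])),1).tolist())
```

```text
[ 0.48862478 -0.00103393  0.21122492] [ 0.62712205 -0.81993075  0.37004281]
iris_ball [(0.75, [333.9, 294.4, 75.6, 77.5])]
rider []
rider_index [(0.71, [431.0, 305.2, 34.3, 63.4]), (0.7, [383.8, 240.7, 199.8, 456.3])]
[[307.0, 319.2], [342.3, 279.5], [425.6, 283.3], [465.5, 451.9]]
```

View pics/w2.png

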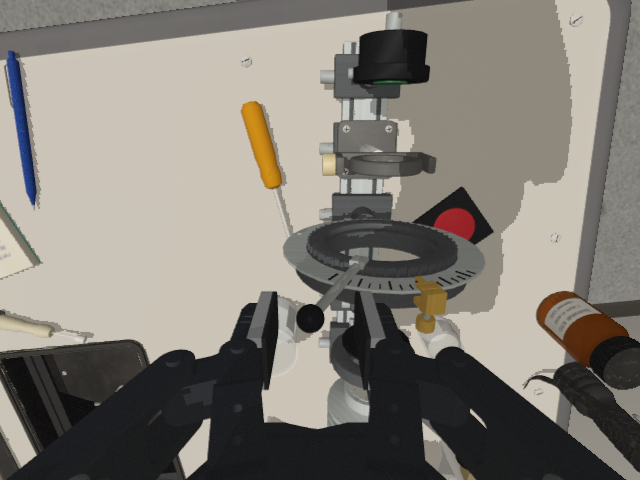

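The ball sits between the fingers at (311,317), and the tongue of the rider is at (421,280). I push leftwards gently, stopping short first.

Call:
drive_tool(commands=[{"claw": 0.4,"delta_pos": [0,0.6,0],"turn": [0,0,0]},{"claw": 0.4,"delta_pos": [0,1.2,0],"turn": [0,0,0]},{"claw": 0.4,"delta_pos": [0,1.8,0],"turn": [0,0,0]},{"claw": 0.4,"delta_pos": [0,2.4,0],"turn": [0,0,0]},{"claw": 0.4,"delta_pos": [0,3.0,0],"turn": [0,0,0]},{"claw": 0.4,"delta_pos": [0,3.6,0],"turn": [0,0,0]},{"claw": 0.4,"delta_pos": [0,4.2,0],"turn": [0,0,0]},{"claw": 0.4,"delta_pos": [0,4.8,0],"turn": [0,0,0]},{"claw": 0.4,"delta_pos": [0,5.4,0],"turn": [0,0,0]},{"claw": 0.4,"delta_pos": [0,6.0,0],"turn": [0,0,0]},{"claw": 0.4,"delta_pos": [0,6.5,0],"turn": [0,0,0]},{"claw": 0.4,"delta_pos": [0,6.5,0],"turn": [0,0,0]}])

```text
time_s: 5.45
tcp_pos: [0.4956, 0.0635, 0.2102]
tool_rot: [0.056, 0.998, 0.0, -0.0]
force: [-0.2, -0.4, 0.1]
opening: 0.0342
```

Run:
```python
from h import *
s,p=wrist(); save(p,"w3"); print(s["tcp_pos"],s["force"])
for q in("iris_ball","rider_index"):
    print(q,[(round(d["confidence"],2),np.round(d["box"],1).tolist()) for d in nets.cut_out(p,q)[:2]])
for q in(.6,.7,.75,.8,.823): print(q,np.round(proj(p,w(P0,[lev(q,108),lev(q,66),lev(q,57)])),1).tolist())
c=p["color"][200:350,220:440]; cv2.imwrite("pics/w3c.png",cv2.cvtColor(cv2.resize(c,None,fx=3.6,fy=3.6,interpolation=cv2.INTER_CUBIC),cv2.COLOR_RGB2BGR))
```

```text
[0.4956053  0.0635269  0.21024657] [-0.19622073 -0.43480626  0.10163507]
iris_ball [(0.85, [291.2, 306.4, 37.5, 91.8])]
rider_index [(0.68, [304.9, 305.2, 26.1, 58.3])]
0.6 [[257.3, 335.0], [270.0, 286.3], [272.0, 278.5]]
0.7 [[284.7, 334.2], [283.1, 286.0], [282.8, 278.2]]
0.75 [[298.3, 333.2], [289.6, 285.6], [288.2, 277.9]]
0.8 [[311.6, 331.8], [296.0, 285.1], [293.5, 277.5]]
0.823 [[317.7, 331.0], [299.0, 284.8], [295.9, 277.3]]
```

View pics/w3c.png

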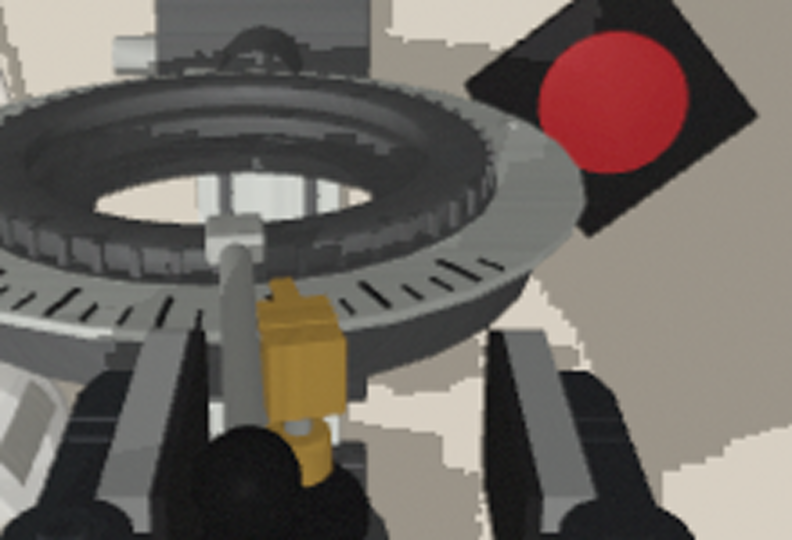

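The lever is at crop x≈238 and the tongue of the rider at x≈283, so about 0.12 rad is left. I push another 10 mm.

Call:
drive_tool(commands=[{"claw": 0.4,"delta_pos": [0,0.4,0],"turn": [0,0,0]},{"claw": 0.4,"delta_pos": [0,0.8,0],"turn": [0,0,0]},{"claw": 0.4,"delta_pos": [0,1.0,0],"turn": [0,0,0]},{"claw": 0.4,"delta_pos": [0,1.0,0],"turn": [0,0,0]}])

```text
time_s: 6.1
tcp_pos: [0.4967, 0.0732, 0.2103]
tool_rot: [0.056, 0.998, -0.0, -0.0]
force: [0.4, -0.6, 0.2]
opening: 0.0341
```

Run:
```python
from h import *
s,p=wrist(); save(p,"w4"); print(s["tcp_pos"],s["force"])
for q in(.7,.75,.8,.85,.9): print(q,np.round(proj(p,w(P0,[lev(q,108),lev(q,66),lev(q,57)])),1).tolist())
c=p["color"][240:350,210:370]; cv2.imwrite("pics/w4c.png",cv2.cvtColor(cv2.resize(c,None,fx=5,fy=5,interpolation=cv2.INTER_CUBIC),cv2.COLOR_RGB2BGR))
```

```text
[0.49673183 0.07321475 0.21027487] [ 0.36882878 -0.60515503  0.23855388]
0.7 [[260.1, 334.1], [263.8, 285.9], [264.4, 278.2]]
0.75 [[273.8, 333.1], [270.4, 285.5], [269.8, 277.9]]
0.8 [[287.3, 331.7], [276.9, 285.0], [275.2, 277.5]]
0.85 [[300.5, 329.9], [283.3, 284.3], [280.5, 276.9]]
0.9 [[313.4, 327.9], [289.7, 283.5], [285.8, 276.3]]
```

View pics/w4c.png

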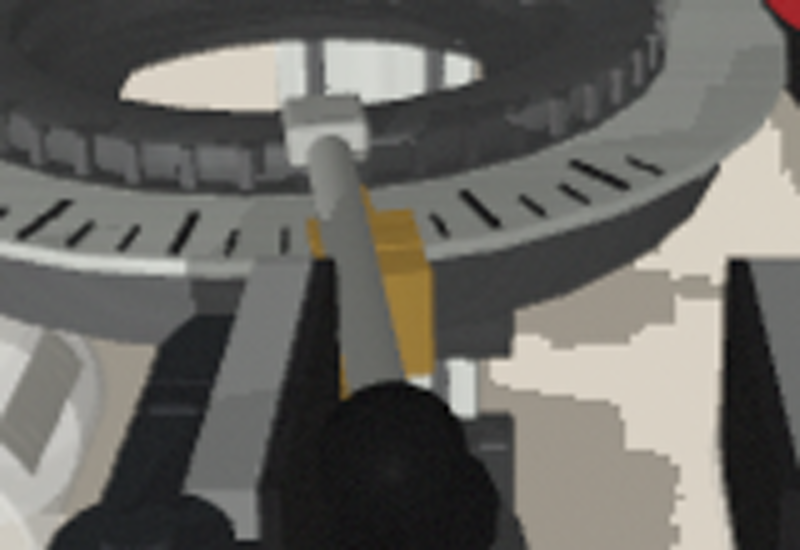

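Almost in line: the lever is at crop x≈340 and the tongue at about 351, seen with some parallax. I push 1.5 mm more, back off, lift, and tilt the tool so that the camera lies in the rider's radial plane.

Call:
drive_tool(commands=[{"claw": 0.4,"delta_pos": [0,0.15,0],"turn": [0,0,0]},{"claw": 0.4,"delta_pos": [0,0.15,0],"turn": [0,0,0]},{"claw": 0.4,"delta_pos": [0,-0.6,0],"turn": [0,0,0]},{"claw": 0.4,"delta_pos": [0,-0.6,-2],"turn": [0,0,0]},{"claw": 0.4,"delta_pos": [0,-0.6,-6],"turn": [0,0,0]},{"claw": 0.4,"delta_pos": [5,2,-6],"turn": [0,0,0]},{"claw": 0.4,"delta_pos": [5,2,-6],"turn": [0,-0.6,0]},{"claw": 0.4,"delta_pos": [5,2,-6],"turn": [0,-0.6,0]},{"claw": 0.4,"delta_pos": [5,2,-6],"turn": [0,-0.6,0]},{"claw": 0.4,"delta_pos": [5,2,-6],"turn": [0,-0.6,0]},{"claw": 0.4,"delta_pos": [5,2,-6],"turn": [0,-0.6,0]}])

```text
time_s: 7.52
tcp_pos: [0.4545, 0.1051, 0.2927]
tool_rot: [0.055, 0.957, -0.022, 0.283]
force: [14.6, 12.8, 6.0]
opening: 0.0341
```

Run:
```python
from h import *
s,p=wrist(); save(p,"w5"); print(s["tcp_pos"],s["force"])
for q in(.75,.8,.85,.9): print(q,np.round(proj(p,w(P0,[lev(q,108),lev(q,66),lev(q,57)])),1).tolist())
u,v=proj(p,w(P0,lev(.82,75)))[0].astype(int); print(u,v)
c=p["color"][v-70:v+70,u-90:u+90]; print(v-70,u-90); cv2.imwrite("pics/w5c.png",cv2.cvtColor(cv2.resize(c,None,fx=4.2,fy=4.2,interpolation=cv2.INTER_CUBIC),cv2.COLOR_RGB2BGR))
```

```text
[0.45447766 0.10512154 0.29267874] [14.5530734 12.825861   5.966071 ]
0.75 [[251.1, 252.5], [249.4, 206.1], [249.0, 197.4]]
0.8 [[259.2, 251.4], [253.9, 205.6], [252.9, 196.9]]
0.85 [[267.4, 249.9], [258.4, 204.8], [256.7, 196.3]]
0.9 [[275.4, 248.2], [262.8, 204.0], [260.4, 195.6]]
257 214
144 167
```

View pics/w5c.png

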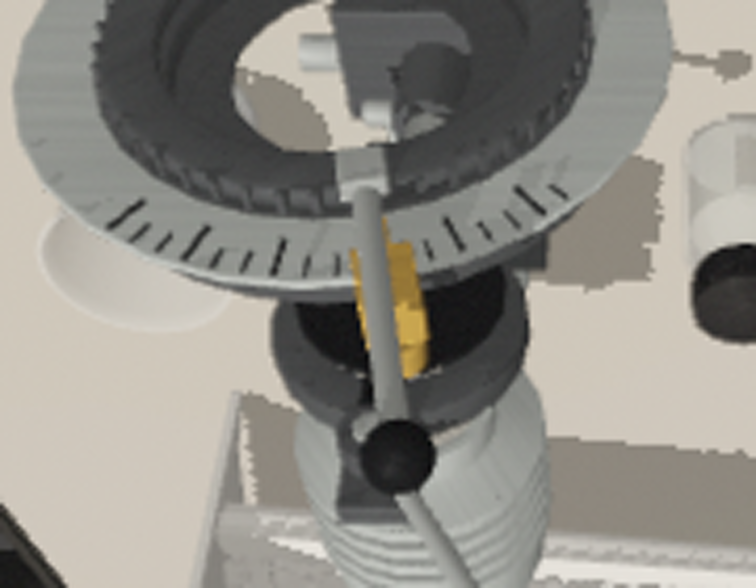

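Run:
```python
from h import *
s,p=wrist(); print(s["time_s"],s["tcp_pos"],s["force"],s["torque"],np.abs(s["joint_velocities"]).max(),s["joints"])
C=p["world_from_camera"][:3,3]; d=C-np.array([P0[0],P0[1],0]); c,sn=np.cos(P0[2]),np.sin(P0[2])
r=np.array([c*d[0]+sn*d[1],-sn*d[0]+c*d[1],d[2]-.125])*1000; print("cam rail",r,"plane q",.6+np.arctan2(r[1],r[2]))
hsv=cv2.cvtColor(p["color"],cv2.COLOR_RGB2HSV); m=(hsv[...,1]>120)&(hsv[...,0]>12)&(hsv[...,0]<30)
for v in range(190,240,2):
    u=np.where(m[v,230:290])[0]+230
    if len(u): print(v,u.min(),u.max(),len(u))
for dx in(0,5,10): print(dx,[np.round(proj(p,w(P0,[lev(q,rr,-31.5+dx) for rr in(55,66,74)])),1).tolist() for q in(.82,.87)])
```

```text
7.575 [0.45283674 0.10441169 0.29231749] [ 2.55083197 -0.31516001  0.99624068] [0.06286528 0.4605512  0.02610376] 0.15543604744408918 [-0.98513706  0.41532393  0.72355572  2.30907977  0.31386175  0.00294055
  0.76545072]
cam rail [-225.84207747   61.17212579  243.62736786] plane q 0.846003239529429
198 260 260 1
204 261 266 6
206 253 266 7
208 253 266 6
210 253 267 7
212 254 268 8
214 254 268 7
216 254 269 8
218 254 269 8
220 254 270 10
222 255 270 9
224 255 270 8
226 255 271 9
228 256 270 8
230 264 270 7
232 265 270 6
234 265 267 3
0 [[[256.2, 196.9], [257.7, 207.4], [258.9, 215.3]], [[259.8, 196.3], [262.2, 206.6], [264.0, 214.4]]]
5 [[[257.1, 201.5], [258.6, 211.9], [259.8, 219.9]], [[260.6, 200.9], [263.0, 211.1], [264.8, 218.9]]]
10 [[[257.9, 205.9], [259.5, 216.3], [260.7, 224.2]], [[261.5, 205.3], [263.8, 215.6], [265.6, 223.3]]]
```

Run:
```python
from h import *
s,p=wrist(); print(s["tcp_pos"],s["force"])
I=p["color"].astype(int)
for v in(192,196,200,204,208,214,220,226,232,238): print(v,[tuple(I[v,u]) if 0 else "%d/%d"%(I[v,u,0],I[v,u,2]) for u in range(249,273)])
for q in(.78,.8,.82,.84): print(q,np.round(proj(p,w(P0,[lev(q,rr) for rr in(55,66,74,85,95,108)])),1).tolist())
for q in("iris_ball","iris_lever"):
    print(q,[(round(d["confidence"],2),np.round(d["box"],1).tolist()) for d in nets.cut_out(p,q)[:2]])
```

```text
[0.45396342 0.10540897 0.29224725] [0.72131153 0.91538636 0.02913049]
192 ['166/164', '156/153', '143/140', '138/133', '131/127', '121/118', '113/111', '107/104', '85/83', '65/65', '58/59', '58/57', '58/58', '61/60', '59/59', '62/61', '62/61', '60/59', '63/62', '66/66', '67/67', '76/75', '99/98', '118/117']
196 ['80/80', '82/81', '135/132', '142/139', '135/131', '126/123', '117/114', '111/109', '109/103', '130/110', '135/129', '134/131', '134/132', '135/133', '134/131', '134/131', '133/131', '133/132', '133/131', '134/133', '134/133', '134/133', '133/132', '128/127']
200 ['147/143', '146/144', '150/146', '143/140', '136/134', '131/127', '122/119', '113/112', '106/104', '131/73', '123/100', '135/131', '136/134', '137/135', '137/135', '137/135', '137/134', '137/135', '137/134', '137/135', '137/135', '137/134', '137/134', '137/134']
204 ['147/144', '133/117', '140/109', '142/134', '140/137', '135/130', '126/122', '117/115', '110/108', '112/92', '146/64', '151/56', '151/55', '152/56', '153/56', '159/59', '140/124', '135/133', '134/132', '73/72', '99/97', '132/129', '135/133', '135/134']

[... 1303 characters left out ...]
/130', '141/137', '134/130', '121/118', '116/113', '112/109', '106/104', '78/77', '62/63', '60/61', '61/61', '62/61', '63/62', '67/67', '69/69', '67/68', '68/70']
0.78 [[251.0, 196.4], [251.9, 207.0], [252.5, 215.1], [253.5, 226.7], [254.4, 237.8], [255.7, 253.0]]
0.8 [[252.5, 196.2], [253.7, 206.7], [254.6, 214.8], [255.9, 226.3], [257.2, 237.4], [259.0, 252.6]]
0.82 [[253.9, 196.0], [255.5, 206.5], [256.7, 214.5], [258.4, 225.9], [260.0, 236.9], [262.2, 252.0]]
0.84 [[255.4, 195.7], [257.3, 206.2], [258.7, 214.1], [260.8, 225.5], [262.7, 236.4], [265.4, 251.4]]
iris_ball [(0.97, [259.8, 222.1, 25.5, 82.1]), (0.25, [278.1, 283.1, 28.9, 43.0])]
iris_lever [(0.66, [257.9, 222.3, 22.4, 82.4])]
```

Camera now lies almost in the rider's plane (0.846). Brass is centred about 2.4 px left-ward of the lever, roughly 1.65 mm at the rim, so about +0.025 rad is still needed. I return above the ball.

Call:
drive_tool(commands=[{"claw": 0.4,"delta_pos": [0,0,-1],"turn": [0,0.2,0]},{"claw": 0.4,"delta_pos": [0,0,-1],"turn": [0,0.4,0]},{"claw": 0.4,"delta_pos": [0,0,-1],"turn": [0,0.6,0]},{"claw": 0.4,"delta_pos": [0,0,-1],"turn": [0,0.6,0]},{"claw": 0.4,"delta_pos": [-4.1,-2.6,2.8],"turn": [0,0.6,0]},{"claw": 0.4,"delta_pos": [-4.1,-2.6,2.8],"turn": [0,0.6,0]},{"claw": 0.4,"delta_pos": [-4.1,-2.6,2.8],"turn": [0,0.6,0]},{"claw": 0.4,"delta_pos": [-4.1,-2.6,2.8],"turn": [0,0.6,0]}])

```text
time_s: 8.78
tcp_pos: [0.5007, 0.0739, 0.2918]
tool_rot: [0.059, 0.998, -0.004, -0.013]
force: [-0.1, -0.1, -0.0]
opening: 0.0339
```

Run:
```python
from h import *
s=bot.get_state(); d=s["tcp_pos"]-w(P0,[-31.5,33.4,210.3])[0]; R=Ro.from_quat(s["tool_rot"])
print(s["tcp_pos"],s["force"],"to reach w4 pose, tool cm:",-R.inv().apply(d)*100, "rot err", (R.inv()*Ro.from_quat([.056,.998,0,0])).as_rotvec(),np.abs(s["joint_velocities"]).max())
```

```text
[0.50072766 0.07391592 0.29181414] [-0.12770916 -0.09445982 -0.02205156] to reach w4 pose, tool cm: [ 0.18084227 -0.04459185  8.15955166] rot err [-0.00910555 -0.02583561 -0.00559826] 0.013289534417084171
```

Call:
drive_tool(commands=[{"claw": 0.4,"delta_pos": [0.2,-0.6,3],"turn": [-0.01,-0.026,0]},{"claw": 0.4,"delta_pos": [0.2,-0.6,6],"turn": [-0.01,-0.026,0]},{"claw": 0.4,"delta_pos": [0.2,-0.6,8.1],"turn": [-0.01,-0.026,0]},{"claw": 0.4,"delta_pos": [0.2,-0.6,8.1],"turn": [-0.01,-0.026,0]},{"claw": 0.4,"delta_pos": [0.2,-0.2,8.1],"turn": [-0.01,-0.026,0]},{"claw": 0.4,"delta_pos": [0.2,0.1,8.1],"turn": [-0.01,-0.026,0]},{"claw": 0.4,"delta_pos": [0.2,0.25,8.1],"turn": [-0.01,-0.026,0]},{"claw": 0.4,"delta_pos": [0.2,0.36,8.1],"turn": [-0.01,-0.026,0]},{"claw": 0.4,"delta_pos": [0.2,0.36,8.1],"turn": [-0.01,-0.026,0]},{"claw": 0.4,"delta_pos": [0.2,0.36,8.1],"turn": [-0.01,-0.026,0]}])

```text
time_s: 10.02
tcp_pos: [0.4973, 0.0767, 0.2103]
tool_rot: [0.059, 0.998, 0.0, -0.0]
force: [-0.6, -0.2, 0.3]
opening: 0.034
```

Call:
drive_tool(commands=[{"claw": 0.4,"delta_pos": [0,-0.7,0],"turn": [0,0,0]},{"claw": 0.4,"delta_pos": [0,-0.7,-2],"turn": [0,0,0]},{"claw": 0.4,"delta_pos": [0,-0.7,-6],"turn": [0,0,0]},{"claw": 0.4,"delta_pos": [4.5,1.8,-8],"turn": [0,0,0]},{"claw": 0.4,"delta_pos": [4.5,1.8,-8],"turn": [0,-0.55,0]},{"claw": 0.4,"delta_pos": [4.5,1.8,-8],"turn": [0,-0.55,0]},{"claw": 0.4,"delta_pos": [4.5,1.8,-8],"turn": [0,-0.55,0]},{"claw": 0.4,"delta_pos": [4.5,1.8,-8],"turn": [0,-0.55,0]},{"claw": 0.4,"delta_pos": [4.5,1.8,-8],"turn": [0,-0.55,0]},{"claw": 0.4,"delta_pos": [4.5,1.8,-8],"turn": [0,-0.55,0]}])

```text
time_s: 11.28
tcp_pos: [0.4552, 0.0999, 0.2904]
tool_rot: [0.057, 0.961, -0.016, 0.27]
force: [0.4, -0.3, -0.4]
opening: 0.0339
```

```bash
cat > m.py <<'E'
from h import *
import sys
s,p=wrist(); save(p,sys.argv[1]); print(s["time_s"],s["tcp_pos"],s["force"],s["joints"][5])
C=p["world_from_camera"][:3,3]; d=C-np.array([P0[0],P0[1],0]); c,sn=np.cos(P0[2]),np.sin(P0[2])
print("plane q",.6+np.arctan2(-sn*d[0]+c*d[1],d[2]-.125))
I=p["color"].astype(int)
u0,v0=proj(p,w(P0,lev(.84,66)))[0].astype(int)
for v in range(v0-12,v0+32,4): print(v,u0-12,' '.join("%d/%d"%(I[v,u,0],I[v,u,2]) for u in range(u0-12,u0+14)))
for q in(.82,.84,.86): print(q,np.round(proj(p,w(P0,[lev(q,rr) for rr in(55,66,74,95,108)])),1).tolist())
c=p["color"][v0-55:v0+65,u0-80:u0+80]; cv2.imwrite(f"pics/{sys.argv[1]}c.png",cv2.cvtColor(cv2.resize(c,None,fx=5,fy=5,interpolation=cv2.INTER_CUBIC),cv2.COLOR_RGB2BGR))
E
python3 m.py w6
```

```text
11.275 [0.45519572 0.09985383 0.29037215] [ 0.41513967 -0.33618825 -0.36077002] 0.030619925955106014
plane q 0.8234558751882017
198 250 78/81 76/76 73/77 69/71 70/71 67/69 80/81 107/107 139/137 141/137 136/131 126/123 115/113 109/107 84/82 67/67 66/66 69/69 74/75 96/95 100/99 115/113 130/127 134/131 134/131 133/129
202 250 135/132 142/140 143/141 143/140 144/141 143/140 144/141 143/141 145/142 144/140 140/137 133/130 124/120 115/112 107/105 119/116 131/129 134/132 134/132 134/131 134/132 134/131 133/130 133/131 134/132 134/131
206 250 145/142 146/142 145/143 146/144 146/143 147/143 146/143 137/135 81/81 132/130 141/139 138/135 131/127 121/117 113/111 107/103 131/124 137/127 138/127 140/113 136/129 136/133 118/117 87/86 128/127 135/133
210 250 146/143 124/122 62/62 137/133 146/144 150/112 161/72 164/61 163/60 158/75 147/133 142/139 137/133 128/124 119/115 113/108 112/92 141/62 145/54 144/53 148/70 139/126 136/134 136/134 100/98 92/91
214 250 136/133 119/117 81/80 128/126 136/134 137/135 156/86 160/59 161/59 161/60 151/92 144/133 142/138 135/132 126/122 116/114 110/107 122/84 150/59 15
[... 712 characters left out ...]
1/137 134/131 126/123 119/116 110/108 103/99 187/82 205/81 144/55 58/30 24/23
234 250 19/21 23/24 21/22 23/25 22/23 22/24 26/25 22/21 24/24 23/24 85/39 174/66 196/76 205/80 175/118 147/137 138/135 133/130 125/122 115/112 111/108 125/87 136/55 89/35 38/26 23/24
238 250 61/61 90/88 85/85 53/54 49/48 59/56 42/42 27/27 23/23 19/20 21/23 23/21 107/44 188/74 197/76 158/134 143/140 139/135 133/130 123/119 114/112 108/105 76/74 95/87 94/85 106/97
0.82 [[259.1, 200.2], [260.9, 210.6], [262.3, 218.5], [266.2, 240.8], [268.8, 255.9]]
0.84 [[260.6, 200.0], [262.7, 210.3], [264.4, 218.2], [269.0, 240.3], [272.1, 255.3]]
0.86 [[262.0, 199.7], [264.5, 210.0], [266.4, 217.8], [271.8, 239.8], [275.4, 254.6]]
```

View pics/w6c.png

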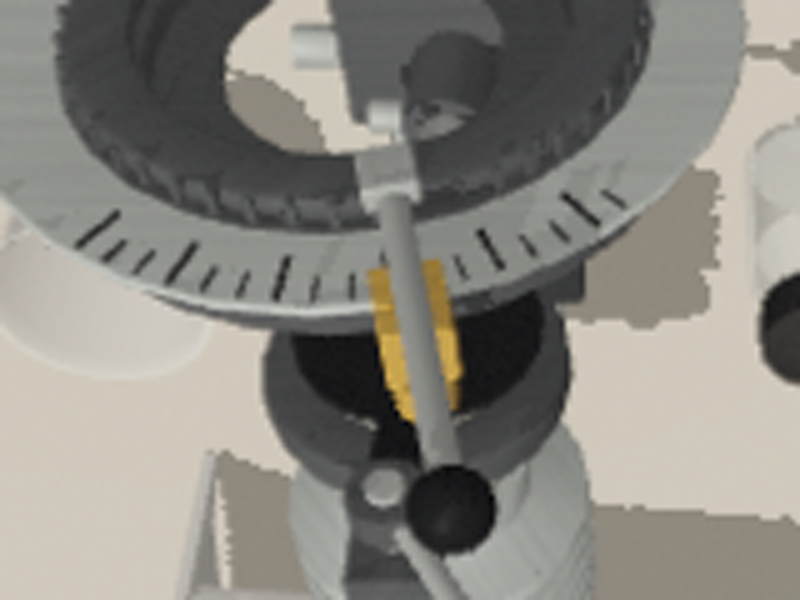

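Lever and brass are now concentric at the rim rows (row 214: 263.5 vs 263.4; row 218: 264.3 vs 264.3), so the iris is in line. Next is the shutter; I untilt first.

Call:
drive_tool(commands=[{"claw": 0.4,"delta_pos": [0,0,-3],"turn": [0,0.18,0]},{"claw": 0.4,"delta_pos": [0,0,-3],"turn": [0,0.36,0]},{"claw": 0.4,"delta_pos": [0,0,-3],"turn": [0,0.55,0]},{"claw": 0.4,"delta_pos": [0,0,-3],"turn": [0,0.55,0]},{"claw": 0.4,"delta_pos": [0,0,-3],"turn": [0,0.55,0]}])

```text
time_s: 11.95
tcp_pos: [0.4406, 0.1002, 0.3165]
tool_rot: [0.061, 0.998, 0.001, -0.002]
force: [-0.6, -0.6, -0.4]
opening: 0.0344
```

```bash
cat > t.py <<'E'
from h import *
import sys
t=[float(a) for a in sys.argv[1:4]]
s=bot.get_state(); R=Ro.from_quat(s["tool_rot"]); print(s["tcp_pos"],s["force"])
print("tool cm:",np.round(R.inv().apply(w(P0,t)[0]-s["tcp_pos"])*100,2),"turn",np.round((R.inv()*Ro.from_quat([.0556,.9985,0,0])).as_rotvec(),3))
E
python3 t.py 48 34 300
```

```text
[0.44062746 0.10022615 0.31647744] [-0.56519622 -0.61643406 -0.40098309]
tool cm: [-13.85  -1.85   1.59] turn [ 0.003 -0.004 -0.011]
```

Call:
drive_tool(commands=[{"claw": 0.4,"delta_pos": [-5,-1,0],"turn": [0,0,0]},{"claw": 0.4,"delta_pos": [-10,-1.8,0],"turn": [0,0,-0.01]},{"claw": 0.4,"delta_pos": [-13.8,-1.8,0],"turn": [0,0,-0.01]},{"claw": 0.4,"delta_pos": [-13.8,-1.8,3],"turn": [0,0,-0.01]},{"claw": 0.4,"delta_pos": [-13.8,-1.8,4.5],"turn": [0,0,-0.01]},{"claw": 0.4,"delta_pos": [-13.8,-1.8,4.5],"turn": [0,0,-0.01]}])

```text
time_s: 12.7
tcp_pos: [0.5739, 0.0673, 0.2704]
tool_rot: [0.054, 0.999, 0.0, -0.001]
force: [-0.2, -0.3, 0.8]
opening: 0.0343
```

```bash
python3 t.py 48 34 212
python3 - <<'E'
from h import *
s,p=wrist(); save(p,"w7")
print(np.round(proj(p,w(P0,[[48,33.9,219.5],lev(.85,108)])),1).tolist())
print([(round(d["confidence"],2),np.round(d["box"],1).tolist()) for d in nets.cut_out(p,"shutter_ball")[:2]])
E
```

```text
[0.57385886 0.0672774  0.27041172] [-0.16440833 -0.29104978  0.8325817 ]
tool cm: [-0.22 -0.21  5.84] turn [ 0.    -0.001  0.002]
[[312.8, 265.0], [298.0, 125.1]]
[(0.79, [295.2, 257.4, 51.1, 37.8]), (0.26, [269.6, 178.2, 167.5, 356.4])]
```

View pics/w7.png

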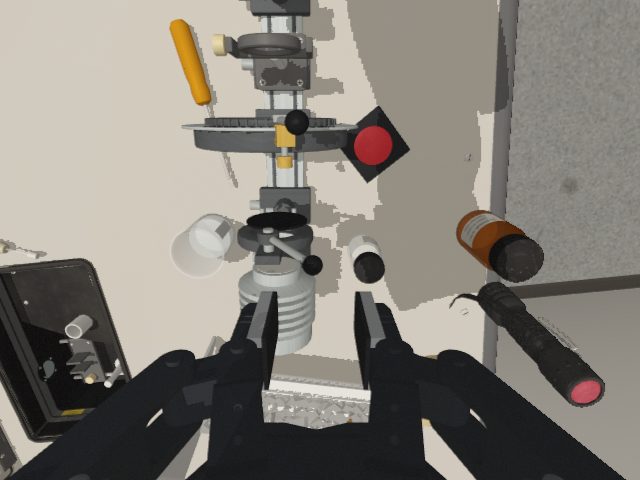

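The shutter ball at (312,265) matches the prediction (312.8,265), and the tool is centred over it. I descend and push right.

Call:
drive_tool(commands=[{"claw": 0.4,"delta_pos": [-0.2,-0.2,3],"turn": [0,0,0]},{"claw": 0.4,"delta_pos": [-0.2,-0.2,5],"turn": [0,0,0]},{"claw": 0.4,"delta_pos": [-0.2,-0.2,5.8],"turn": [0,0,0]},{"claw": 0.4,"delta_pos": [-0.2,-0.2,5.8],"turn": [0,0,0]},{"claw": 0.4,"delta_pos": [-0.2,-1,5.8],"turn": [0,0,0]},{"claw": 0.4,"delta_pos": [-0.2,-1.7,5.8],"turn": [0,0,0]},{"claw": 0.4,"delta_pos": [-0.2,-2.4,5.8],"turn": [0,0,0]},{"claw": 0.4,"delta_pos": [-0.2,-3.1,5.8],"turn": [0,0,0]},{"claw": 0.4,"delta_pos": [-0.2,-3.8,5.8],"turn": [0,0,0]},{"claw": 0.4,"delta_pos": [-0.2,-4.5,5.8],"turn": [0,0,0]},{"claw": 0.4,"delta_pos": [-0.2,-5.2,5.8],"turn": [0,0,0]},{"claw": 0.4,"delta_pos": [-0.2,-5.2,5.8],"turn": [0,0,0]}])

```text
time_s: 14.3
tcp_pos: [0.5704, 0.0149, 0.2128]
tool_rot: [0.055, 0.999, -0.0, -0.0]
force: [-0.2, -0.8, -0.5]
opening: 0.0342
```

Call:
drive_tool(commands=[{"claw": 0.4,"delta_pos": [0,-0.5,0],"turn": [0,0,0]},{"claw": 0.4,"delta_pos": [0,-1.0,0],"turn": [0,0,0]},{"claw": 0.4,"delta_pos": [0,-1.5,0],"turn": [0,0,0]},{"claw": 0.4,"delta_pos": [0,-1.9,0],"turn": [0,0,0]},{"claw": 0.4,"delta_pos": [0,-1.9,0],"turn": [0,0,0]}])

```text
time_s: 14.92
tcp_pos: [0.5684, -0.0037, 0.2129]
tool_rot: [0.054, 0.999, -0.0, -0.0]
force: [-0.4, -0.0, 0.7]
opening: 0.0342
```

```bash
python3 t.py 48 -43 212
python3 - <<'E'
from h import *
s,p=wrist(); save(p,"w8")
for q in(.8,.9,1,1.1,1.2): print(q,np.round(proj(p,w(P0,[48,60*np.sin(.6-q),170+60*np.cos(.6-q)])),1).tolist())
E
```

```text
[ 0.56842919 -0.00366332  0.21289464] [-0.36486534 -0.03930402  0.73786751]
tool cm: [ 0.03 -0.8   0.09] turn [-0.    -0.001  0.002]
0.8 [[373.0, 324.6]]
0.9 [[358.5, 322.6]]
1 [[344.6, 319.8]]
1.1 [[331.6, 316.5]]
1.2 [[319.6, 312.7]]
```

View pics/w8.png

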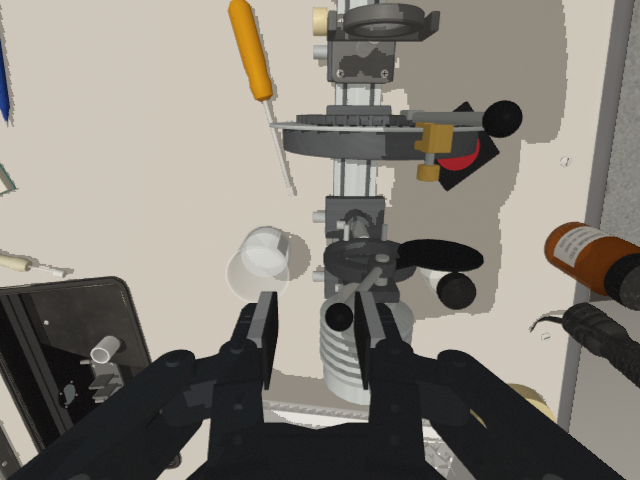

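The shutter is at about 1.03, with its ball at (340,316). I continue in small steps to the stop.

Call:
drive_tool(commands=[{"claw": 0.4,"delta_pos": [0,-0.3,0],"turn": [0,0,0]},{"claw": 0.4,"delta_pos": [0,-0.6,0],"turn": [0,0,0]},{"claw": 0.4,"delta_pos": [0,-0.9,0],"turn": [0,0,0]},{"claw": 0.4,"delta_pos": [0,-0.9,0],"turn": [0,0,0]}])

```text
time_s: 15.48
tcp_pos: [0.5675, -0.012, 0.2129]
tool_rot: [0.054, 0.999, 0.0, -0.0]
force: [0.4, 3.9, 0.1]
opening: 0.0341
```

```bash
cat > c.py <<'E'
from h import *
s,p=wrist(); save(p,"w9"); print(s["tcp_pos"],s["force"])
for q in(1.1,1.2): print(q,np.round(proj(p,w(P0,[48,60*np.sin(.6-q),170+60*np.cos(.6-q)])),1).tolist())
print("iris .85",np.round(proj(p,w(P0,[lev(.83,108),lev(.85,108)])),1).tolist())
g=p["color"].max(2); 
def blob(u0,u1,v0,v1):
    m=(g[v0:v1,u0:u1]<45).astype(np.uint8); n,_,st,c=cv2.connectedComponentsWithStats(m)
    return [(st[i][4],np.round(c[i]+[u0,v0],1).tolist(),st[i][2:4].tolist()) for i in range(1,n) if st[i][4]>80]
print(blob(280,352,295,335),blob(470,600,80,150))
E
python3 c.py
```

```text
[ 0.56747677 -0.01199778  0.21287526] [0.40545159 3.92963917 0.1483471 ]
1.1 [[351.1, 316.6]]
1.2 [[338.8, 312.7]]
iris .85 [[519.0, 123.6], [524.3, 123.6]]
[(np.int32(510), [341.2, 311.5], [22, 28])] [(np.int32(1155), [527.2, 118.7], [41, 37]), (np.int32(153), [496.5, 143.0], [15, 18])]
```

Call:
drive_tool(commands=[{"claw": 0.4,"delta_pos": [0,-0.2,0],"turn": [0,0,0]},{"claw": 0.4,"delta_pos": [0,-0.35,0],"turn": [0,0,0]},{"claw": 0.4,"delta_pos": [0,-0.35,0],"turn": [0,0,0]}])

```text
time_s: 15.9
tcp_pos: [0.5675, -0.013, 0.2129]
tool_rot: [0.053, 0.999, 0.002, -0.0]
force: [3.0, 17.2, -0.9]
opening: 0.0346
```

```bash
python3 c.py
```

```text
[ 0.56745583 -0.01299991  0.21286539] [ 2.9683274  17.21759747 -0.86837432]
1.1 [[353.5, 316.4]]
1.2 [[341.1, 312.6]]
iris .85 [[522.2, 123.8], [527.6, 123.8]]
[(np.int32(475), [342.2, 311.3], [21, 28])] [(np.int32(1155), [530.6, 119.1], [42, 37]), (np.int32(89), [474.9, 107.5], [13, 10]), (np.int32(128), [497.4, 143.5], [14, 18])]
```

The force rose to 17 N with no further motion, so the lever is at its stop. I back off, lift, and return to the checking view.

Call:
drive_tool(commands=[{"claw": 0.4,"delta_pos": [0,0.5,0],"turn": [0,0,0]},{"claw": 0.4,"delta_pos": [0,0.5,0],"turn": [0,0,0]},{"claw": 0.4,"delta_pos": [0,0.5,-2],"turn": [0,0,0]},{"claw": 0.4,"delta_pos": [0,0.5,-6],"turn": [0,0,0]},{"claw": 0.4,"delta_pos": [0,0.5,-9],"turn": [0,0,0]},{"claw": 0.4,"delta_pos": [5,4,-9],"turn": [0,0,0]},{"claw": 0.4,"delta_pos": [9,8,-9],"turn": [0,0,0]},{"claw": 0.4,"delta_pos": [12.8,10,-9],"turn": [0,0,0]},{"claw": 0.4,"delta_pos": [12.8,10,-9],"turn": [0,0,0]}])

```text
time_s: 17.08
tcp_pos: [0.4492, 0.0987, 0.3035]
tool_rot: [0.053, 0.999, 0.0, -0.0]
force: [0.1, -0.9, 0.2]
opening: 0.0342
```

Call:
drive_tool(commands=[{"claw": 0.4,"delta_pos": [0,0,0],"turn": [0,-0.18,0]},{"claw": 0.4,"delta_pos": [0,0,0],"turn": [0,-0.36,0]},{"claw": 0.4,"delta_pos": [0,0,0],"turn": [0,-0.5,0]},{"claw": 0.4,"delta_pos": [0,0,0],"turn": [0,-0.5,0]},{"claw": 0.4,"delta_pos": [0,0,0],"turn": [0,-0.5,0]},{"claw": 0.4,"delta_pos": [0,0,0],"turn": [0,-0.5,0]}])

```text
time_s: 17.82
tcp_pos: [0.4514, 0.0972, 0.3031]
tool_rot: [0.053, 0.968, -0.014, 0.247]
force: [-0.2, -0.0, -0.2]
opening: 0.0341
```

```bash
python3 m.py w10; python3 -c "
from h import *
save(read_camera('scene'),'s1'); save(read_camera('top'),'t1')
a=[cv2.imread(f'pics/{n}.png') for n in('w10','s1','t1')]
o=np.hstack([cv2.resize(a[1][150:350,200:400],(400,400)),cv2.resize(a[2][150:350,190:390],(400,400))]); cv2.imwrite('pics/f.png',o)"
```

```text
17.825 [0.45135332 0.09717833 0.30306555] [-0.18384811 -0.01112795 -0.23292648] 0.18983078636410367
plane q 0.7914153835053168
196 256 84/86 92/91 93/94 93/94 93/94 155/153 169/166 156/152 145/142 141/137 136/132 125/122 114/111 107/104 71/70 59/61 58/59 59/59 60/60 62/62 61/60 62/61 65/65 68/68 71/71 79/77
200 256 79/79 77/77 88/88 90/89 89/89 99/99 102/100 105/104 124/122 140/137 141/137 133/129 123/119 114/111 107/105 129/126 133/130 133/131 133/130 133/130 133/130 134/132 134/132 133/130 134/131 134/131
204 256 142/140 144/142 145/142 144/141 145/142 145/143 145/142 143/141 114/113 112/109 138/135 139/135 132/128 122/118 113/111 110/108 132/129 135/131 137/129 138/131 135/132 136/132 132/129 135/133 137/134 136/133
208 256 145/142 144/142 101/100 113/111 141/138 147/113 161/70 163/60 162/59 163/62 149/130 143/140 139/134 131/128 120/117 112/108 114/95 143/62 148/55 147/54 132/86 133/127 133/132 102/102 80/80 128/125
212 256 136/133 135/133 90/88 109/107 132/130 136/134 160/111 161/70 160/58 159/56 153/69 147/133 141/138 137/133 129/125 119/116 111/106 121/85 151/63 152/57 150/57 
[... 804 characters left out ...]
2 115/112 110/108
232 256 209/189 209/189 209/189 210/190 209/189 209/189 209/189 209/189 209/189 209/189 186/115 196/78 203/81 205/81 191/87 154/134 143/139 139/135 132/128 122/118 113/110 107/104 114/99 117/112 115/112 109/106
236 256 209/188 209/189 209/189 209/189 209/189 206/186 206/187 203/184 179/165 174/161 147/142 149/127 193/101 200/91 206/87 181/103 151/137 142/139 135/131 121/118 116/112 110/108 104/103 140/137 136/134 131/128
0.82 [[265.3, 199.4], [267.1, 208.8], [268.5, 216.0], [272.4, 236.2], [275.0, 249.8]]
0.84 [[266.7, 199.2], [268.8, 208.6], [270.4, 215.7], [275.0, 235.7], [278.1, 249.2]]
0.86 [[268.0, 199.0], [270.5, 208.3], [272.4, 215.3], [277.6, 235.2], [281.2, 248.6]]
```

View pics/w10c.png

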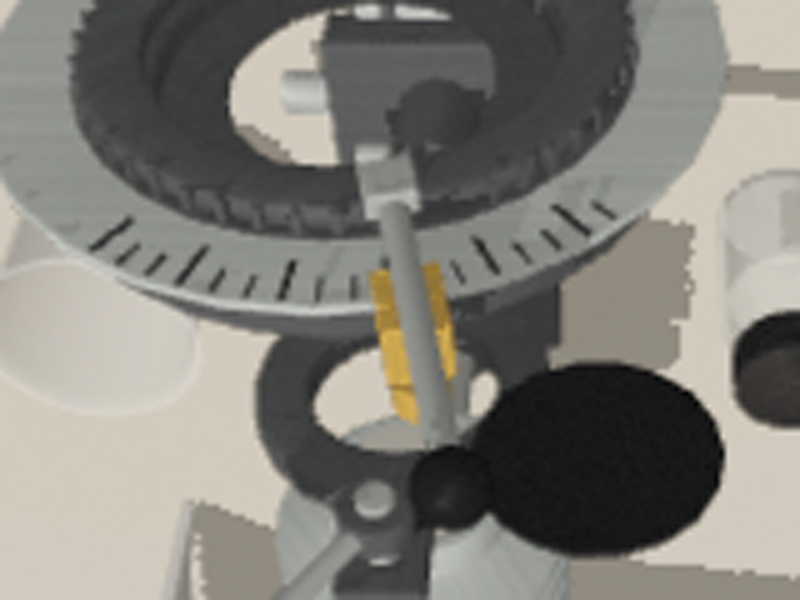

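View pics/f.png

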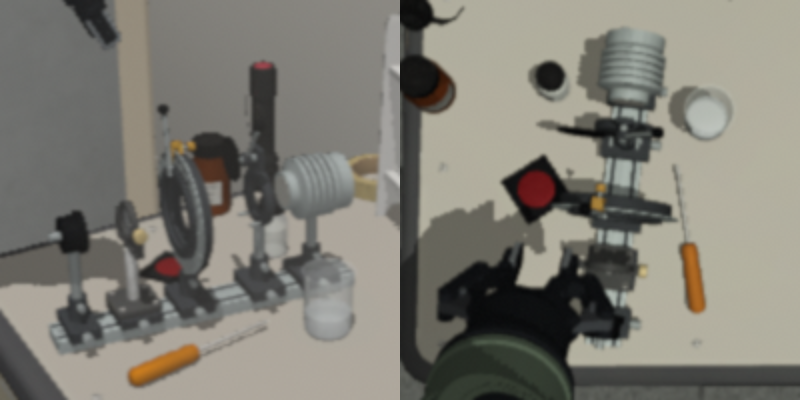

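Run:
```python
from h import *
from scipy.optimize import brentq
s,p=wrist()
def q_at(x,row,dx=None,r=None):
    # given either dx (solve r) or r (solve dx) so projected row matches; find q with column x
    def col(q):
        if r is None: rr=brentq(lambda a:proj(p,w(P0,lev(q,a,-31.5+dx)))[0,1]-row,30,120); P=lev(q,rr,-31.5+dx)
        else: d=brentq(lambda a:proj(p,w(P0,lev(q,r,-31.5+a)))[0,1]-row,-40,60); P=lev(q,r,-31.5+d)
        return proj(p,w(P0,P))[0,0]-x
    return brentq(col,.6,1.1)
print("lever",[round(q_at(x,v,0),4) for v,x in((200,266.9),(208,268.8),(212,269.7),(220,271.55),(228,273.4),(236,275.1))])
for dx in(2,4,6): print("front",dx,[round(q_at(x,v,dx),4) for v,x in((208,268.6),(212,269.4),(216,270.0))])
print("outer r74",[round(q_at(x,v,r=74),4) for v,x in((220,270.7),(224,271.4),(228,(264.8+278.2)/2))])
```

```text
lever [0.839, 0.8399, 0.8397, 0.8399, 0.84, 0.839]
front 2 [0.8397, 0.8385, 0.8353]
front 4 [0.842, 0.8405, 0.8371]
front 6 [0.8444, 0.8427, 0.839]
outer r74 [0.8356, 0.8374, 0.833]
```

The lever reads 0.840 consistently and the rider 0.833–0.844 depending on which face I assume, so they agree to about 0.005 rad. The blade is swung out to the left with the port open, and the loose items visible in these final views look undisturbed. Handing in.

```bash
python3 -c "
from workcell import job; print(job.close_job())"
```

```text
the job is handed in; nothing more can be done
None
```

I set the iris in line with the brass rider, then pushed the shutter lever over to its open stop and handed the job in at about 18 s of the 61 s allowed. Everything was done by pushing with part-open fingers; nothing was gripped or lifted.

- **Iris:** I pushed the lever gently from right to left with the shutter still shut, in three short pushes, with two camera checks along the way. The last close view, taken after the shutter push, puts the lever at 0.840. The rider reads 0.833 to 0.844 depending on which of its faces I use, so they agree to about 0.005 rad. The rider's small index tongue was hidden behind the lever at the end, so this rests on the edges of its body.
- **Shutter:** I pushed the lever right until the force rose to 17 N with no further movement. The lever then stood at about 1.2. The last picture shows the black blade swung out to the left and the lamp port clear.
- **Surroundings:** The screwdriver, filter, beaker, vial and bottle look undisturbed in the final views. The pen was outside the final crops, but the arm never went near it. I did not measure any of these positions or the rider's against the start.
- **Forces:** A brief 14.6 N reading appeared when I first tilted the tool in the air. It faded within 0.1 s; most likely it came from the tool moving while a wrist joint was close to the end of its range. The tool now stands clear, with force near zero.

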